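Load the brass screw strip into the shell-screw magazine

TASK

Load the blue strip of brass shell screws into the screw magazine: push the red spring follower back with its end, set it down flat in the channel between the nose stop and the follower, and let go. Then slide the steel rail fully closed over its tail. Leave the grey strip of dark screws where it lies.

Things in the scene. Friction and masses are not known exactly. Their poses are not given: they have to be found in the camera images.
- strip_grip (a point): Blue strip of brass screws, loose, standing on its underside. A bar 110 mm long (its y), 18 wide (x), 30 tall, both ends alike, with a finger tab in the middle of its top: 36 mm long, 18 wide, rising to 52 mm above the underside. About 0.15 kg. This point is in the tab on the strip's centre line, 38 mm above its underside; z is up.
- seat (a point): Where strip_grip lies once the strip is loaded in the fixed magazine (grey bed). z up; +y along the channel from the nose stop to the follower. Channel floor 38 mm below this point, 36 mm wide, walls with flared tops to 26 mm above the floor, absent beside the tab (y -25 to +25 mm). Nose stop: inner face at y = -55 mm, 10 mm thick, 16 mm above the floor, so lift the strip over it.
- follower (a joint): Travel in m of the red spring follower, a block 30 mm wide, top 36 mm above the channel floor. At 0 its face is 40 mm along seat +y: the gap to the nose stop is 95 mm, 15 less than the strip. It gives towards +y up to 0.045 (1.6 N plus 0.08 N per mm). Pushed 15 to 25 mm by the end of a strip held 20 mm above the floor, it lets the strip straight down; on release it presses it to the stop.
- rail (a joint): Opening in m of the sliding steel rail: 0 closed (against its stop), 0.095 fully open; starts 0.065 to 0.09 open. Opens towards seat +y, stays where left (1.5 N friction). A plate 52 mm wide, 90 long (y), 6 thick, underside 38 mm above the channel floor, the knob at its middle; closed, it covers the strip's tail from 25 mm beyond the seat point.
- rail_knob (a point): Grip point of the rail's upright black knob: 14 mm wide (x), 30 mm long (y, along the slide), 40 mm tall above the rail's top. The point is on its middle line, 24 mm above the rail's top, 16 mm below the knob's top. Axes as the seat's; moves with the rail; 70 mm along seat +y from the seat point when the rail is closed.
- spare_grip (a point): Grey strip of dark screws, to be left alone: same shape, size and reference point as the blue strip.
Mind the look-alikes: they are no part of the job. Of the things like the part that bears strip_grip, leave any that is pink; of the rest the larger one is meant.

How it is judged (in metres and radians):
On the way:
1. the blue strip lies in the channel between the nose stop and the follower, with the rail still open (x of strip_grip in the frame of seat between -0.012 and 0.012 m and y of strip_grip in the frame of seat between -0.008 and 0.025 m and z of strip_grip in the frame of seat below 0.006 m and value of joint rail above 0.04 m), for 0.2 s.
At the end, for the whole second after the job is handed in: The blue strip lies flat in the channel, held by the follower against the nose stop (within 10 mm along the channel, 12 mm across, 6 mm in height, 10 degrees in direction and 7 degrees of level) and the rail is closed to within 10 mm (x of strip_grip in the frame of seat between -0.012 and 0.012 m and y of strip_grip in the frame of seat between -0.01 and 0.01 m and z of strip_grip in the frame of seat between -0.006 and 0.006 m and angle between the y axis of strip_grip and the y axis of seat, either way round below 0.18 rad and angle between strip_grip's own z axis and vertical below 0.12 rad and value of joint rail below 0.01 m); the robot touches nothing.
It fails at once if the grey strip is moved more than 30 mm (distance of spare_grip from where it was at the start of the episode above 0.03 m).
It also fails if it takes over 48 s, if anything falls off the work surface, if the arm or the gripper's body presses on something with over 40 N, if the wrist force passes 120 N, or if a joint passes its speed limit or range.

ROBOT

A 6-joint arm with a two-finger parallel gripper is mounted at the origin on the work surface. World frame = base frame: x ahead of the robot, y to its left, z up, the work surface at z = 0. Lengths are in m, angles in degrees, forces in N, time in s.
With the tool pointing down it reaches from about 0.3 to 0.75 m from the base axis. Payload 8.5 kg.
Tool frame: the origin (TCP) lies between the finger pads; the fingertips stand ahead of it and the grasp point (between the pads) lies 8 mm behind it (env.tcp_to_tips is the z of the fingertips in the tool frame, in m); z points along the fingers, x is the direction in which the jaws open and shut, and the axes are right-handed (so a half turn about z gives the same grasp; the last joint's range is limited). The gripper opens to 85 mm and grips with 20 to 120 N. Pads are 22 mm wide; open, the fingers measure 114 mm over their backs; the gripper's body (76 mm by 85 mm) begins 54 mm behind the grasp point. The pads swing forward as they close: fully open they stand 13 mm farther back than shut.
Start: joints at [-89.169, 21.807, 74.336, -0, 83.858, -12.336], TCP at [0.125, -0.536, 0.242] pointing down, gripper open.
Joint ranges: [-178.18, 178.18], [-50.72, 133.34], [12.68, 142.11], [-81.47, 261.47], [9.98, 163.14], [-165.26, 165.26]. Speed limits (degrees/s): [136.94, 136.94, 180, 180, 180, 180].

INTERFACE

Orientations are given as a 3x3 rotation matrix whose columns are the frame's x, y, z axes.
In Python, from rig import observe, viewer, env gives the robot as it stands.
- The arm moves only by the tool jog_arm, never from a script. Its arguments are lists of equal length, an entry for each row: "dr": the turn, a rotation vector about the tool's x, y, z in rad, a list of three; "slide": the shift along the tool's x, y, z in m, a list of three; "gripper": the opening, from -1 (shut) to 1 (fully open), so that 0 is half open. In form: {"dr": [[rx, ry, rz], ...], "slide": [[dx, dy, dz], ...], "gripper": [gripper, ...]}. A call has exactly 10 rows; each row shifts and turns the commanded pose from where the row before left it, along the tool's axes as they then stand; what a row does not reach is not made up. A row lasts 1/10 s, in which the tool goes at most 50 mm and 8.59 degrees, less where a joint would pass 70% of its speed; a pose out of reach is approached as far as the arm can. A call is refused whole if a number of a shift passes 0.05 or a number of a turn 0.15, either way. A call with a gripper value outside its range is refused whole. The fingers move at their own pace and stop on an object; "force" is the grip in N (left out, the last holds). Time passes only in rows, so rows that do not move let the fingers close, or fill a call up. It gives the time, the measured TCP pose, the force and the opening at its end, in the units of the state.
- observe(): the state, without advancing time (a new reading comes with each control period).
- viewer.get_image(name): name is "scene" or "top"; returns a dict with "pixels" (400x640x3 uint8, blue, green, red), "camera_matrix" (3x3 intrinsics, pixels), "R" (3x3) and "t" (3): a world point X has camera coordinates R X + t. Camera axes: x right, y down, z forward; pixel columns grow to the right and rows downward; lengths in m; the calibration is good to about 2 mm. A picture is of the moment at which its call begins. There is no depth.
- env.close_job(): hands the job in, once; it reports no verdict.
The state is a dict: "time_s": time; "q": joint angles; "qvel": joint speeds; "joint_efforts": joint torques, N m; "position": TCP position; "tool_rot": TCP orientation; "ft_force": force on the tool from outside, world axes, zero at the start; "wrist_torque": the same for the moment, N m; "grip_width": finger opening in m.
Only numpy, scipy, OpenCV 4.12 (cv2) and the standard library are available. Lean on these libraries where they do the work, as an engineer would, in place of code of your own. Each camera call takes 0.05 s, during which the arm holds its last target.

## Working session

There is one attempt and no reset: what is moved stays moved. The work goes in short steps, Python scripts to look and compute and a tool call to move; the robot and the scene stay as the last step left them, time stands still between calls to the robot, and variables do not carry over. Pictures are saved under pics/ and viewed, and the job is handed in when it is done.

Besides the shell and the picture viewer there is one more tool, called after "Call:" in YAML: its name, and indented under it one key for each argument. jog_arm: Moves the arm, as the interface text tells. Its arguments: {"type":"object","properties":{"dr":{"type":"array","items":{"type":"array","items":{"type":"number"}}},"slide":{"type":"array","items":{"type":"array","items":{"type":"number"}}},"gripper":{"type":"array","items":{"type":"number"}},"force":{"type":"number"}},"required":["dr","slide","gripper"]}

```bash
mkdir -p pics; ls; cat > h.py <<'E'
import numpy as np,cv2
from rig import observe,viewer,env
def px(im,X):
    c=im["R"]@np.array(X,float)+np.array(im["t"]).ravel(); p=im["camera_matrix"]@c; return p[:2]/p[2]
def ray(im,u,v,z):
    R=np.array(im["R"]);t=np.array(im["t"]).ravel();d=R.T@np.linalg.inv(im["camera_matrix"])@[u,v,1];o=-R.T@t
    return o+d*(z-o[2])/d[2]
E
python3 - <<'E'
from h import *
import pickle
d={}
for n in("scene","top"):
    im=viewer.get_image(n);d[n]=im;cv2.imwrite(f"pics/{n}0.png",im["pixels"]);print(n,im["camera_matrix"],im["R"],im["t"])
pickle.dump(d,open("im0.pkl","wb"))
s=observe();print(s,env.tcp_to_tips)
E
```

```text
pics
scene [[498.29805144   0.         314.50399157]
 [  0.         498.29805144 192.71580348]
 [  0.           0.           1.        ]] [[-0.58456341  0.81126214  0.01180553]
 [ 0.68261371  0.49962511 -0.53330411]
 [-0.43854777 -0.30369145 -0.84584121]] [ 0.36959696 -0.25191463  1.12307324]
top [[363.02457321   0.         321.36619328]
 [  0.         363.02457321 201.22027677]
 [  0.           0.           1.        ]] [[ 0.00739446 -0.99985443 -0.01537666]
 [-0.9960009  -0.00599506 -0.08914182]
 [ 0.08903666  0.01597433 -0.99590024]] [-0.08904218  0.48717857  0.79971184]
{'time_s': 0.1, 'q': array([-8.91692544e+01,  2.18389059e+01,  7.43788240e+01, -2.84694368e-04,
        8.38566651e+01, -1.23356483e+01]), 'qvel': array([-0.05369998, -0.10149209, -0.10648883,  0.00698102, -0.0025045 ,
       -0.10056918]), 'joint_efforts': array([ 2.43604431e-03, -4.49223554e+01, -2.31658101e+01, -1.70939079e-04,
        3.70920650e-03,  7.34171380e-06]), 'position': array([ 0.12527314, -0.53530094,  0.2417662 ]), 'tool_rot': array([[ 2.27780297e-01, -9.73712553e-01, -2.37655012e-05],
       [-9.73711726e-01, -2.27780135e-01,  1.29822909e-03],
       [-1.26951527e-03, -2.72570261e-04, -9.99999157e-01]]), 'ft_force': array([-0.84989374, -0.16078999,  0.07477679]), 'wrist_torque': array([ 0.00882592,  0.04147793, -0.06938448]), 'grip_width': 0.08581679839364773} 0.011
```

View pics/scene0.png

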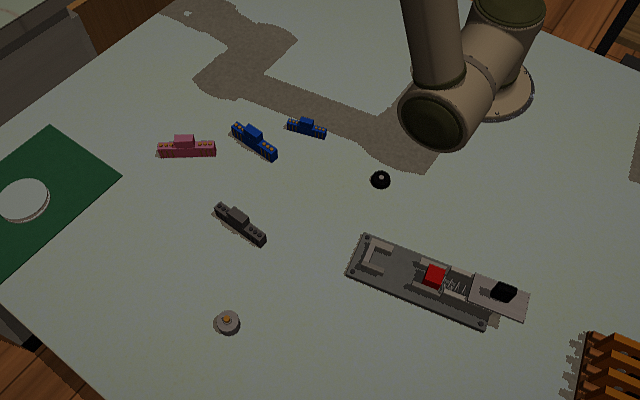

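View pics/top0.png

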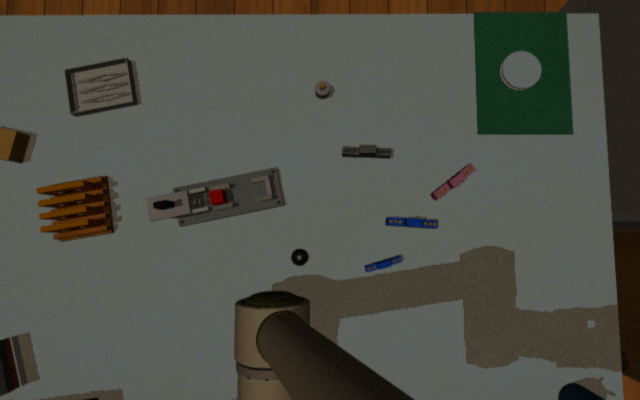

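Candidates: blue large at top(412,222)/scene(254,141), blue small at top(384,264)/scene(306,128), and pink at top(453,182). The larger blue one fits, since pink is excluded. I'll confirm with crops.

```bash
python3 - <<'E'
from h import *
import pickle
d=pickle.load(open("im0.pkl","rb"))
def crop(n,x0,y0,w,h,s,f):
    c=d[n]["pixels"][y0:y0+h,x0:x0+w];c=cv2.convertScaleAbs(c,alpha=1.6)
    return cv2.resize(c,(w*s,h*s),interpolation=cv2.INTER_CUBIC)
a=crop("top",340,130,140,145,4,0);cv2.imwrite("pics/c_strips.png",a)
a=crop("top",140,160,155,75,5,0);cv2.imwrite("pics/c_mag.png",a)
a=crop("scene",335,225,200,110,4,0);cv2.imwrite("pics/c_magS.png",a)
a=crop("scene",205,100,130,60,6,0);cv2.imwrite("pics/c_stripS.png",a)
E
```

```text
(no output)
```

View pics/c_strips.png

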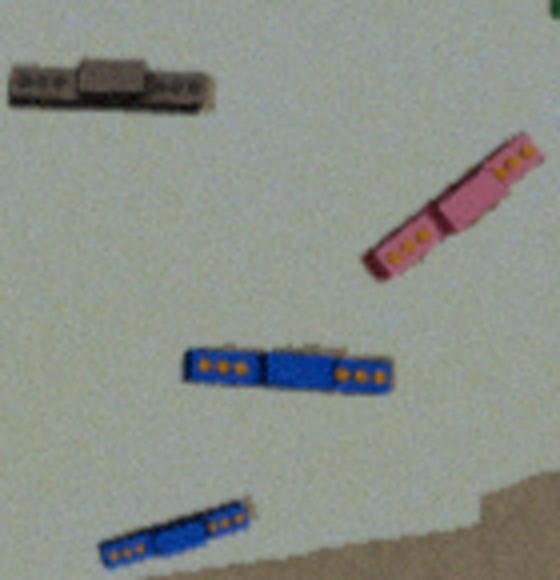

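View pics/c_mag.png

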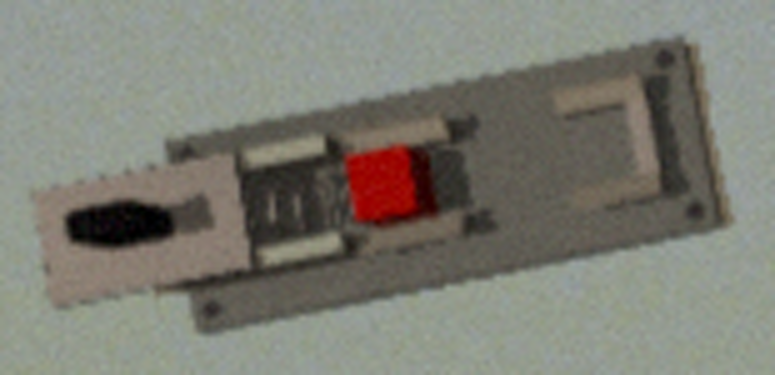

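View pics/c_magS.png

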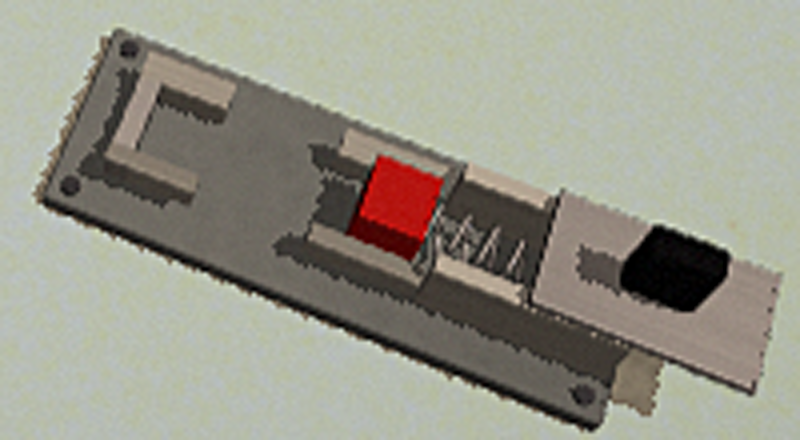

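View pics/c_stripS.png

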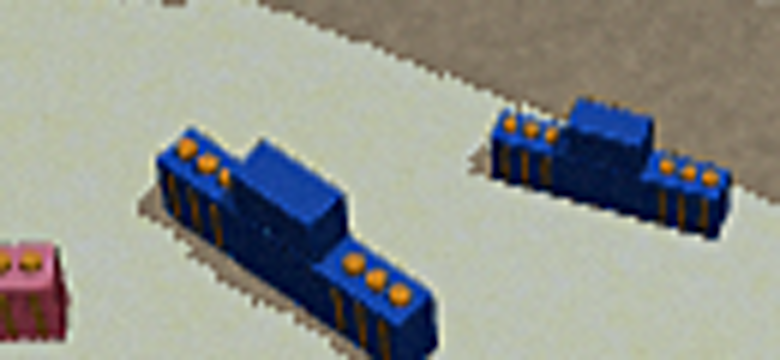

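The crop confirms the large blue strip at top(412,222). Next I'll fit the poses.

```bash
cat > fit.py <<'E'
from h import *
import pickle
from scipy.optimize import minimize,least_squares
d=pickle.load(open("im0.pkl","rb"))
def hull(im,P):
    return cv2.convexHull(np.array([px(im,p) for p in P]).astype(np.float32))
def box(x0,x1,y0,y1,z0,z1): return np.array([[x,y,z] for x in(x0,x1) for y in(y0,y1) for z in(z0,z1)])
def tf(P,x,y,a,z=0):
    c,s=np.cos(a),np.sin(a);return P@np.array([[c,s,0],[-s,c,0],[0,0,1]])+[x,y,z]
parts=[box(-.009,.009,-.055,.055,0,.03),box(-.009,.009,-.018,.018,.03,.052)]
def bluemask(im,u0,v0,w,h):
    hsv=cv2.cvtColor(im["pixels"],cv2.COLOR_BGR2HSV);m=np.zeros(hsv.shape[:2],np.uint8)
    b=((hsv[...,0]>100)&(hsv[...,0]<130)&(hsv[...,1]>120)).astype(np.uint8)
    b=cv2.morphologyEx(b,cv2.MORPH_CLOSE,np.ones((5,5)));m[v0:v0+h,u0:u0+w]=b[v0:v0+h,u0:u0+w];return m
def model(im,x,y,a,z0=0):
    S=4;m=np.zeros((400*S,640*S),np.uint8)
    for P in parts:
        h=hull(im,tf(P,x,y,a,z0));cv2.fillConvexPoly(m,np.round((h+.5)*S-.5).astype(np.int32),1)
    return cv2.resize(m.astype(np.float32),(640,400),interpolation=cv2.INTER_AREA)
if __name__=="__main__":
    M={"top":bluemask(d["top"],380,205,70,30),"scene":bluemask(d["scene"],225,115,56,52)}
    print({k:int(v.sum()) for k,v in M.items()})
    def cost(p,ks=("top","scene")): return sum(np.abs(model(d[k],p[0]/100,p[1]/100,p[2]*.1)-M[k]).sum() for k in ks)
    c=ray(d["top"],412,222,.04);print(c)
    p0=[c[0]*100,c[1]*100,np.pi/2*10]
    for ks in(("top","scene"),("top",),("scene",)):
        best=min((minimize(cost,[p0[0],p0[1],15.7+da],args=(ks,),method="Nelder-Mead",options=dict(initial_simplex=np.array([[p0[0],p0[1],15.7+da],[p0[0]+.8,p0[1],15.7+da],[p0[0],p0[1]+.8,15.7+da],[p0[0],p0[1],15.7+da+1]]))) for da in(-1,0,1)),key=lambda r:r.fun)
        print(ks,best.x[0]/100,best.x[1]/100,np.degrees(best.x[2]*.1),best.fun)
    # magazine
    s=lambda u,v:(335+u/4-.5*.75,225+v/4-.5*.75); t=lambda u,v:(140+u/5-.4,160+v/5-.4)
    # seat-frame pts relative to floor; rail opening o
    obs=[]
    rs=[(-.026,.025),(-.026,.115),(.026,.115),(.026,.025)]
    # seat +y points image-left in top
    for (q,uvt,uvs) in [(0,(240,155),(533,303)),(1,(30,190),(755,393)),(2,(52,308),(783,272)),(3,(252,268),(562,188))]:
        obs.append(("top",t(*uvt),(*rs[q],.044),1));obs.append(("scene",s(*uvs),(*rs[q],.044),1))
    obs+= [("top",t(405,145),(-.015,.04,.036),0),("top",t(415,215),(.015,.04,.036),0),
           ("scene",s(376,155),(.015,.04,.036),0),("scene",s(358,228),(-.015,.04,.036),0)]
    def run(sg):
        def res(p):
            r=[]
            for n,uv,P,o in obs:
                P=np.array([[sg*P[0],P[1]+o*p[4],P[2]]]);X=tf(P,p[0],p[1],p[2],p[3])[0]
                r.append(px(d[n],X)-uv)
            return np.concatenate(r)
        c=ray(d["top"],245,192,.04)
        return least_squares(res,[c[0],c[1],0,.01,.07],loss="soft_l1")
    for sg in(1,-1):
        r=run(sg);print(sg,r.x,np.degrees(r.x[2]),r.cost,np.round(r.fun,1))
E
python3 fit.py
```

```text
{'top': 411, 'scene': 832}
[ 0.44160057 -0.28482666  0.04      ]
('top', 'scene') 0.44128159117695653 -0.2884613815805261 176.74453158279047 126.5
('top',) 0.4416389262157107 -0.28801167322787813 176.88678573241663 53.0
('scene',) 0.4406438176819601 -0.28934921683480164 176.28796782186333 65.375
1 [ 0.53993183  0.11308596  0.60676685 -0.00918685  0.08945142] 34.7651794169248 291.4468694032112 [  8.7  24.7   2.1 -27.2  16.7  40.6   0.2 -48.6  -0.   -2.3  -0.2  11.6
  -6.1 -17.   -0.4  31.4   2.    4.3  -7.2 -20.6  -1.4  33.9   1.2  -1.4]
-1 [0.50646147 0.09367204 0.21308834 0.00980915 0.087241  ] 12.209062488336976 5.554504131285596 [-1.  -0.8 -0.6 -0.2  0.7  0.6  0.7 -0.2  0.2  0.3 -0.   0.8  0.7 -0.2
  0.1  0.6  0.3 -0.2  0.8 -1.   1.2  0.1  0.4 -2.7]
```

```bash
cat > ov.py <<'E'
from fit import *
from h import *
def draw(im,segs,S,x0,y0,w,h,f):
    c=cv2.resize(cv2.convertScaleAbs(im["pixels"][y0:y0+h,x0:x0+w],alpha=1.6),(w*S,h*S),interpolation=cv2.INTER_CUBIC)
    for A,B,col in segs:
        a=(px(im,A)-[x0,y0]+.5)*S;b=(px(im,B)-[x0,y0]+.5)*S
        cv2.line(c,tuple(int(v) for v in a),tuple(int(v) for v in b),col,1)
    cv2.imwrite(f,c)
def loop(P,col): return [(P[i],P[(i+1)%len(P)],col) for i in range(len(P))]
def rect(x0,x1,y0,y1,z): return np.array([[x0,y0,z],[x1,y0,z],[x1,y1,z],[x0,y1,z]])
def magsegs(p,fol=0):
    L=[]
    f=lambda r,col:L.extend(loop(tf(r,p[0],p[1],p[2],p[3]),col))
    f(rect(-.026,.026,.025+p[4],.115+p[4],.044),(0,255,0))
    f(rect(-.007,.007,.055+p[4],.085+p[4],.084),(0,255,255))
    f(rect(-.015,.015,.04+fol,.065+fol,.036),(255,0,255))
    f(rect(-.018,.018,-.065,-.055,.016),(255,255,0))
    f(rect(-.018,.018,-.055,-.025,.026),(255,0,0))
    return L
if __name__=="__main__":
    p=[0.50646,.09367,.2131,.0098,.0872]
    draw(d["top"],magsegs(p),5,140,160,155,75,"pics/o_t.png")
    draw(d["scene"],magsegs(p),4,335,225,200,110,"pics/o_s.png")
    L=[]
    for P in parts:
        z0,z1=P[0][2],P[1][2];yy=P[:,1]
        L+=loop(tf(rect(-.009,.009,yy.min(),yy.max(),z1),.4412,-.2884,np.radians(176.7)),(0,255,0))
    draw(d["top"],L,8,380,200,70,40,"pics/o_st.png");draw(d["scene"],L,8,220,110,70,60,"pics/o_ss.png")
    a=[cv2.imread(f"pics/o_{k}.png") for k in("st","ss")]
    cv2.imwrite("pics/o_strip.png",np.vstack([a[0],a[1]])[:,:560])
E
python3 ov.py
```

```text
(no output)
```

View pics/o_t.png

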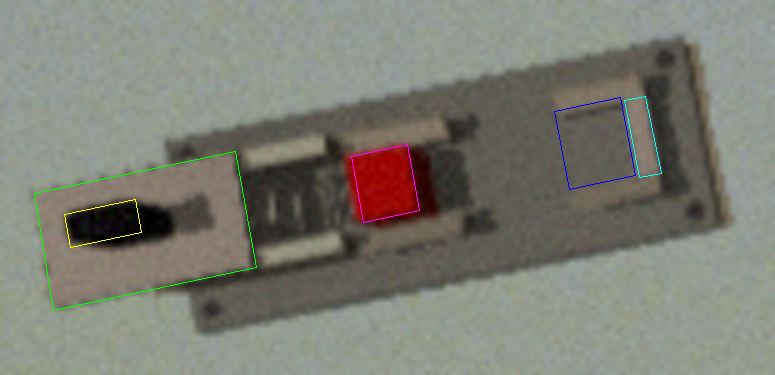

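View pics/o_s.png

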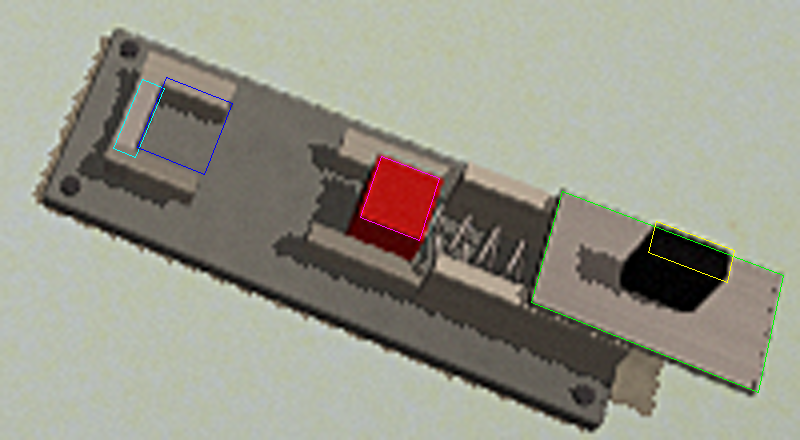

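View pics/o_strip.png

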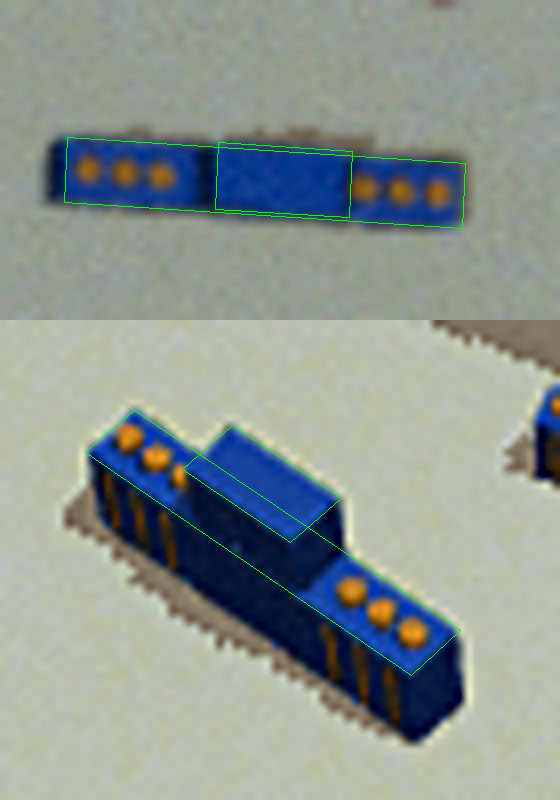

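The overlays match both views well. Seat is about (0.5065, 0.0937), yaw 12.2°, floor z 0.010. The strip is at (0.4412, -0.2884), with its y axis along ±yaw 86.7°. I'll turn first.

Call:
jog_arm:
  dr:
    - [0,0,-0.128]
    - [0,0,-0.128]
    - [0,0,-0.128]
    - [0,0,-0.128]
    - [0,0,-0.128]
    - [0,0,-0.128]
    - [0,0,-0.128]
    - [0,0,-0.128]
    - [0,0,-0.128]
    - [0,0,-0.128]
  slide:
    - [0,0,0]
    - [0,0,0]
    - [0,0,0]
    - [0,0,0]
    - [0,0,0]
    - [0,0,0]
    - [0,0,0]
    - [0,0,0]
    - [0,0,0]
    - [0,0,0]
  gripper: [1,1,1,1,1,1,1,1,1,1]
  force: 50

```text
time_s: 1.1
position: [0.1253, -0.5354, 0.242]
tool_rot: [[0.998, -0.056, -0.0], [-0.056, -0.998, 0.001], [-0.0, -0.001, -1.0]]
ft_force: [0.3, -1.6, 0.4]
grip_width: 0.0854
```

```bash
cat > plan.py <<'E'
import sys
from h import *
# usage: plan.py x y z yaw(tool x yaw deg)
s=observe();R=s["tool_rot"];p=s["position"]
from scipy.spatial.transform import Rotation as Ro
x,y,z,yaw=map(float,sys.argv[1:5]);a=np.radians(yaw)
T=np.array([[np.cos(a),np.sin(a),0],[np.sin(a),-np.cos(a),0],[0,0,-1]])
print("t",s["time_s"],"pos",np.round(p,4),"yaw",np.degrees(np.arctan2(R[1,0],R[0,0])).round(2),"F",np.round(s["ft_force"],1),"w",round(s["grip_width"],4),"q",np.round(s["q"],1))
print("slide tool",np.round(R.T@(np.array([x,y,z])-p),4),"dr",np.round(Ro.from_matrix(R.T@T).as_rotvec(),4))
ax=np.array([-np.sin(.2131),np.cos(.2131)]);e=p[:2]-[.5065,.0937];print("seat xy of tcp",round(e@[ax[1],-ax[0]],4),round(e@ax,4))
E
python3 plan.py .4412 -.2884 .12 -3.3
```

```text
t 1.1 pos [ 0.1253 -0.5354  0.242 ] yaw -3.19 F [ 0.3 -1.6  0.4] w 0.0854 q [-89.2  21.8  74.4  -0.   83.9 -86. ]
slide tool [ 0.3017 -0.2641  0.1222] dr [-0.0009  0.0001  0.0019]
seat xy of tcp -0.5056 -0.5342
```

Call:
jog_arm:
  dr:
    - [0,0,0]
    - [0,0,0]
    - [0,0,0]
    - [0,0,0]
    - [0,0,0]
    - [0,0,0]
    - [0,0,0]
    - [0,0,0]
    - [0,0,0]
    - [0,0,0]
  slide:
    - [0.03,-0.0265,0.012]
    - [0.03,-0.0265,0.012]
    - [0.03,-0.0265,0.012]
    - [0.03,-0.0265,0.012]
    - [0.03,-0.0265,0.012]
    - [0.03,-0.0265,0.012]
    - [0.03,-0.0265,0.012]
    - [0.03,-0.0265,0.012]
    - [0.03,-0.0265,0.012]
    - [0.03,-0.0265,0.012]
  gripper: [1,1,1,1,1,1,1,1,1,1]

```text
time_s: 2.1
position: [0.4419, -0.288, 0.1216]
tool_rot: [[0.998, -0.061, -0.0], [-0.061, -0.998, 0.0], [-0.0, -0.0, -1.0]]
ft_force: [-0.2, -1.1, 0.2]
grip_width: 0.0854
```

```bash
python3 plan.py .4412 -.2884 .03 -3.3
```

```text
t 2.1 pos [ 0.4419 -0.288   0.1216] yaw -3.49 F [-0.2 -1.1  0.2] w 0.0854 q [-46.   26.6  88.5  -0.   64.9 -42.5]
slide tool [-0.0007  0.0005  0.0916] dr [-0.0003  0.0003 -0.0034]
seat xy of tcp -0.1438 -0.3594
```

Call:
jog_arm:
  dr:
    - [0,0,0]
    - [0,0,0]
    - [0,0,0]
    - [0,0,0]
    - [0,0,0]
    - [0,0,0]
    - [0,0,0]
    - [0,0,0]
    - [0,0,0]
    - [0,0,0]
  slide:
    - [0,0,0.012]
    - [0,0,0.012]
    - [0,0,0.012]
    - [0,0,0.012]
    - [0,0,0.012]
    - [0,0,0.012]
    - [0,0,0.01]
    - [0,0,0.009]
    - [0,0,0]
    - [0,0,0]
  gripper: [1,1,1,1,1,1,1,1,1,1]

```text
time_s: 3.1
position: [0.4409, -0.2894, 0.0314]
tool_rot: [[0.998, -0.061, 0.0], [-0.061, -0.998, -0.0], [0.0, 0.0, -1.0]]
ft_force: [-0.6, 0.3, 0.3]
grip_width: 0.0856
```

```bash
python3 plan.py .4412 -.2884 .03 -3.3
```

```text
t 3.1 pos [ 0.4409 -0.2894  0.0314] yaw -3.5 F [-0.6  0.3  0.3] w 0.0856 q [-46.2  34.1  93.9  -0.   52.  -42.7]
slide tool [ 0.0002 -0.001   0.0014] dr [ 0.0001 -0.0001 -0.0034]
seat xy of tcp -0.1451 -0.3606
```

Call:
jog_arm:
  dr:
    - [0,0,0]
    - [0,0,0]
    - [0,0,0]
    - [0,0,0]
    - [0,0,0]
    - [0,0,0]
    - [0,0,0]
    - [0,0,0]
    - [0,0,0]
    - [0,0,0]
  slide:
    - [0,0,0]
    - [0,0,0]
    - [0,0,0]
    - [0,0,0]
    - [0,0,0]
    - [0,0,0]
    - [0,0,0]
    - [0,0,0]
    - [0,0,0]
    - [0,0,0]
  gripper: [-1,-1,-1,-1,-1,-1,-1,-1,-1,-1]
  force: 60

```text
time_s: 4.1
position: [0.441, -0.2894, 0.0315]
tool_rot: [[0.998, -0.061, 0.0], [-0.061, -0.998, -0.0], [0.0, 0.0, -1.0]]
ft_force: [0.3, 0.2, 4.8]
grip_width: 0.0173
```

```bash
python3 plan.py .4412 -.2884 .14 12.2
```

```text
t 4.1 pos [ 0.441  -0.2894  0.0315] yaw -3.49 F [0.3 0.2 4.8] w 0.0173 q [-46.1  34.1  93.9   0.   52.  -42.7]
slide tool [ 0.0002 -0.001  -0.1085] dr [ 0.0003 -0.0003 -0.2739]
seat xy of tcp -0.1451 -0.3605
```

Call:
jog_arm:
  dr:
    - [0,0,0]
    - [0,0,0]
    - [0,0,0]
    - [0,0,0]
    - [0,0,-0.055]
    - [0,0,-0.055]
    - [0,0,-0.055]
    - [0,0,-0.055]
    - [0,0,-0.054]
    - [0,0,0]
  slide:
    - [0,0,-0.01]
    - [0,0,-0.015]
    - [0,0,-0.02]
    - [0,0,-0.02]
    - [0,0,-0.02]
    - [0,0,-0.015]
    - [0,0,-0.01]
    - [0,0,0]
    - [0,0,0]
    - [0,0,0]
  gripper: [-1,-1,-1,-1,-1,-1,-1,-1,-1,-1]

```text
time_s: 5.1
position: [0.4406, -0.2891, 0.1415]
tool_rot: [[0.977, 0.212, -0.0], [0.212, -0.977, 0.0], [-0.0, -0.001, -1.0]]
ft_force: [-0.1, 0.0, -1.8]
grip_width: 0.0173
```

```bash
python3 plan.py .4412 -.2884 .14 12.2; cat > look.py <<'E'
import sys,pickle
from ov import *
# look.py tag n x0 y0 w h S
tag=sys.argv[1]
dd={}
for spec in sys.argv[2:]:
    n,x0,y0,w,h,S=spec.split(",");x0,y0,w,h,S=map(int,(x0,y0,w,h,S))
    im=viewer.get_image(n);dd[n]=im
    cv2.imwrite(f"pics/{tag}_{n}.png",cv2.resize(cv2.convertScaleAbs(im["pixels"][y0:y0+h,x0:x0+w],alpha=1.6),(w*S,h*S),interpolation=cv2.INTER_CUBIC))
pickle.dump(dd,open(f"{tag}.pkl","wb"))
E
python3 look.py lift scene,200,60,200,140,4
```

```text
t 5.1 pos [ 0.4406 -0.2891  0.1415] yaw 12.23 F [-0.1  0.  -1.8] w 0.0173 q [-46.2  25.2  87.1  -0.   67.8 -58.4]
slide tool [ 0.0007 -0.0005  0.0015] dr [-0.0006  0.0003  0.0005]
seat xy of tcp -0.1454 -0.3602
```

View pics/lift_scene.png

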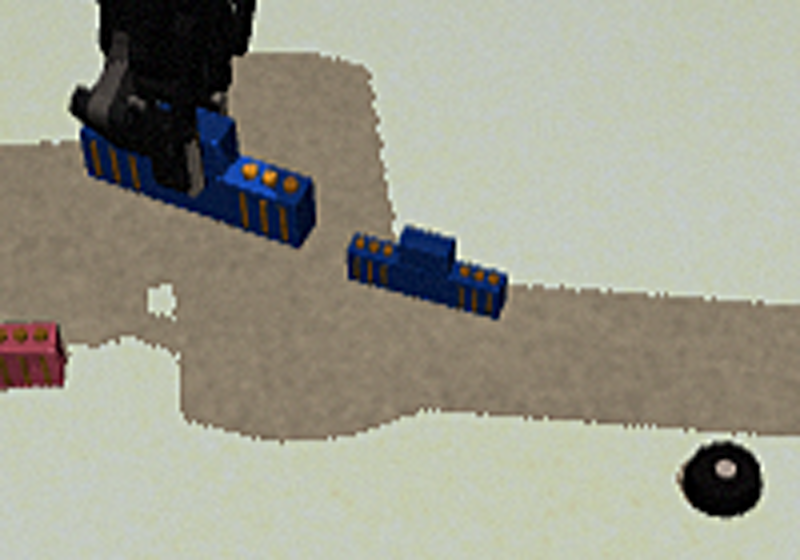

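```bash
python3 plan.py .5112 .0722 .13 12.2
```

```text
t 5.15 pos [ 0.4407 -0.2891  0.1414] yaw 12.14 F [ 0.6  0.1 -1.1] w 0.0174 q [-46.2  25.2  87.1  -0.   67.8 -58.3]
slide tool [ 0.1449 -0.3384  0.0115] dr [-0.0005  0.0003 -0.0011]
seat xy of tcp -0.1453 -0.3602
```

Call:
jog_arm:
  dr:
    - [0,0,0]
    - [0,0,0]
    - [0,0,0]
    - [0,0,0]
    - [0,0,0]
    - [0,0,0]
    - [0,0,0]
    - [0,0,0]
    - [0,0,0]
    - [0,0,0]
  slide:
    - [0.01,-0.02,0]
    - [0.016,-0.039,0]
    - [0.018,-0.043,0]
    - [0.018,-0.043,0]
    - [0.018,-0.043,0]
    - [0.018,-0.043,0]
    - [0.018,-0.043,0]
    - [0.016,-0.039,0]
    - [0.013,-0.025,0]
    - [0,0,0]
  gripper: [-1,-1,-1,-1,-1,-1,-1,-1,-1,-1]

```text
time_s: 6.15
position: [0.5113, 0.0747, 0.1413]
tool_rot: [[0.977, 0.214, -0.0], [0.214, -0.977, 0.001], [0.0, -0.001, -1.0]]
ft_force: [0.6, -1.0, -2.4]
grip_width: 0.0171
```

```bash
python3 plan.py .5112 .0722 .0625 12.2
```

```text
t 6.15 pos [0.5113 0.0747 0.1413] yaw 12.35 F [ 0.6 -1.  -2.4] w 0.0171 q [ -4.8  24.2  88.8   0.   67.  -17.2]
slide tool [-0.0006  0.0025  0.0788] dr [-0.0007 -0.0001  0.0026]
seat xy of tcp 0.0006 -0.0196
```

Call:
jog_arm:
  dr:
    - [0,0,0]
    - [0,0,0]
    - [0,0,0]
    - [0,0,0]
    - [0,0,0]
    - [0,0,0]
    - [0,0,0]
    - [0,0,0]
    - [0,0,0]
    - [0,0,0]
  slide:
    - [0,0.002,0.005]
    - [0,0.001,0.008]
    - [0,0,0.008]
    - [0,0,0.008]
    - [0,0,0.008]
    - [0,0,0.008]
    - [0,0,0.005]
    - [0,0,0]
    - [0,0,0]
    - [0,0,0]
  gripper: [-1,-1,-1,-1,-1,-1,-1,-1,-1,-1]

```text
time_s: 7.15
position: [0.512, 0.0688, 0.0917]
tool_rot: [[0.977, 0.211, 0.001], [0.211, -0.977, -0.0], [0.001, 0.0, -1.0]]
ft_force: [-0.4, 0.1, -1.9]
grip_width: 0.0169
```

```bash
python3 plan.py .5112 .0722 .0625 12.2; python3 look.py pre scene,335,195,200,140,4 top,140,130,170,110,4
```

```text
t 7.15 pos [0.512  0.0688 0.0917] yaw 12.21 F [-0.4  0.1 -1.9] w 0.0169 q [ -5.5  28.   92.3  -0.   59.6 -17.7]
slide tool [-0.0001 -0.0035  0.0292] dr [ 0.0002 -0.0007  0.0001]
seat xy of tcp 0.0001 -0.0255
```

View pics/pre_scene.png

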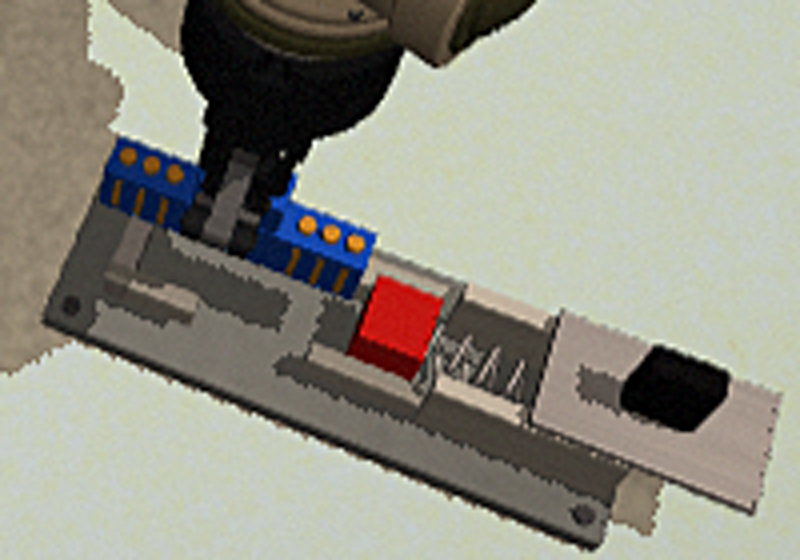

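View pics/pre_top.png

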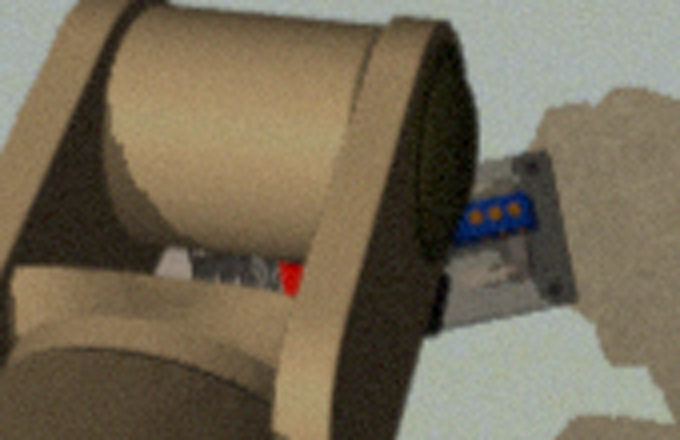

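```bash
python3 - <<'E'
from ov import *
dd=pickle.load(open("pre.pkl","rb"))
x,y,a,z0=.512-.0002,.0688+.001,.2131,.0602
L=[]
for P in parts:
    yy=P[:,1]
    for z in (P[0][2],P[1][2]): L+=loop(tf(rect(-.009,.009,yy.min(),yy.max(),z),x,y,a,z0),(0,255,0))
draw(dd["scene"],L,7,350,215,110,70,"pics/pre_o.png")
E
```

```text
(no output)
```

View pics/pre_o.png

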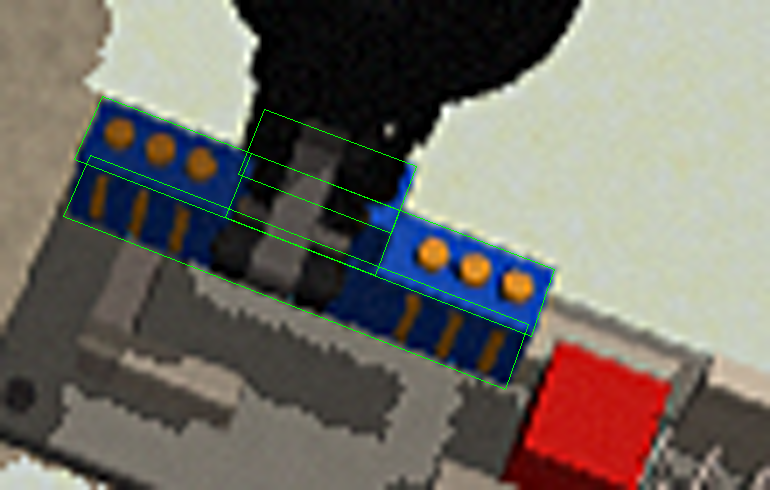

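Call:
jog_arm:
  dr:
    - [0,0,0]
    - [0,0,0]
    - [0,0,0]
    - [0,0,0]
    - [0,0,0]
    - [0,0,0]
    - [0,0,0]
    - [0,0,0]
    - [0,0,0]
    - [0,0,0]
  slide:
    - [0,0,0.005]
    - [0,0,0.005]
    - [0,0,0.005]
    - [0,0,0.005]
    - [0,0,0.005]
    - [0,0,0.004]
    - [0,0,0]
    - [0,0,0]
    - [0,0,0]
    - [0,0,0]
  gripper: [-1,-1,-1,-1,-1,-1,-1,-1,-1,-1]

```text
time_s: 8.25
position: [0.5119, 0.0688, 0.0625]
tool_rot: [[0.977, 0.211, 0.0], [0.211, -0.977, -0.0], [0.0, 0.0, -1.0]]
ft_force: [0.3, 0.8, -1.7]
grip_width: 0.0171
```

```bash
python3 plan.py .5057 .0976 .062 12.2
```

```text
t 8.25 pos [0.5119 0.0688 0.0625] yaw 12.21 F [ 0.3  0.8 -1.7] w 0.0171 q [ -5.5  30.5  94.1  -0.   55.4 -17.7]
slide tool [ 0.     -0.0295  0.0005] dr [ 0.0002 -0.0005  0.0001]
seat xy of tcp 0.0 -0.0255
```

Call:
jog_arm:
  dr:
    - [0,0,0]
    - [0,0,0]
    - [0,0,0]
    - [0,0,0]
    - [0,0,0]
    - [0,0,0]
    - [0,0,0]
    - [0,0,0]
    - [0,0,0]
    - [0,0,0]
  slide:
    - [0,-0.004,0]
    - [0,-0.004,0]
    - [0,-0.004,0]
    - [0,-0.004,0]
    - [0,-0.004,0]
    - [0,-0.004,0]
    - [0,-0.004,0]
    - [0,-0.002,0]
    - [0,0,0]
    - [0,0,0]
  gripper: [-1,-1,-1,-1,-1,-1,-1,-1,-1,-1]

```text
time_s: 9.25
position: [0.5056, 0.0981, 0.0624]
tool_rot: [[0.977, 0.211, 0.0], [0.211, -0.977, -0.0], [0.0, 0.0, -1.0]]
ft_force: [1.1, -3.0, 0.3]
grip_width: 0.0171
```

```bash
python3 plan.py .5057 .0976 .0415 12.2; python3 look.py push scene,335,195,200,140,4
```

```text
t 9.25 pos [0.5056 0.0981 0.0624] yaw 12.2 F [ 1.1 -3.   0.3] w 0.0171 q [ -2.2  30.4  94.3  -0.   55.3 -14.4]
slide tool [0.     0.0005 0.0209] dr [ 0.0001 -0.0002  0.0001]
seat xy of tcp 0.0 0.0045
```

View pics/push_scene.png

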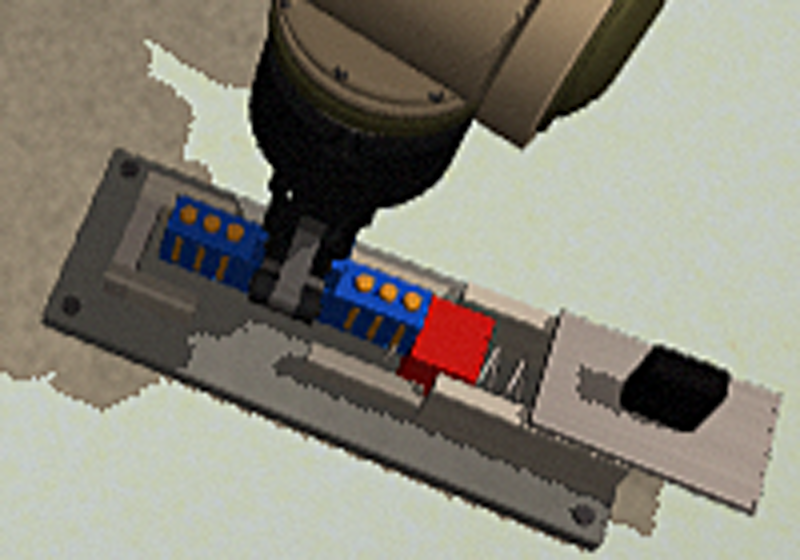

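The follower is pushed back about 20 mm, the strip is level, and its rear end is clear of the stop. Lowering now.

Call:
jog_arm:
  dr:
    - [0,0,0]
    - [0,0,0]
    - [0,0,0]
    - [0,0,0]
    - [0,0,0]
    - [0,0,0]
    - [0,0,0]
    - [0,0,0]
    - [0,0,0]
    - [0,0,0]
  slide:
    - [0,0,0.003]
    - [0,0,0.003]
    - [0,0,0.003]
    - [0,0,0.003]
    - [0,0,0.003]
    - [0,0,0.003]
    - [0,0,0.002]
    - [0,0,0.001]
    - [0,0,0]
    - [0,0,0]
  gripper: [-1,-1,-1,-1,-1,-1,-1,-1,-1,-1]

```text
time_s: 10.3
position: [0.5054, 0.0981, 0.0434]
tool_rot: [[0.977, 0.212, 0.001], [0.212, -0.977, -0.0], [0.001, 0.001, -1.0]]
ft_force: [-7.6, -3.6, 26.7]
grip_width: 0.0173
```

```bash
python3 plan.py .5057 .0976 .0415 12.2; python3 look.py low scene,335,195,200,140,4
```

```text
t 10.3 pos [0.5054 0.0981 0.0434] yaw 12.22 F [-7.6 -3.6 26.7] w 0.0173 q [ -2.2  32.1  95.4  -0.   52.4 -14.4]
slide tool [0.0002 0.0006 0.0019] dr [ 0.0006 -0.0013  0.0004]
seat xy of tcp -0.0001 0.0045
```

View pics/low_scene.png

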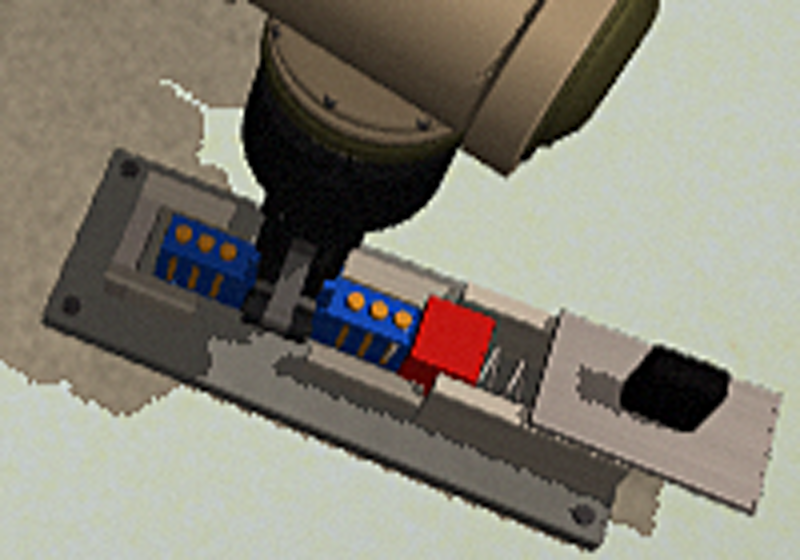

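```bash
python3 - <<'E'
from ov import *
dd=pickle.load(open("low.pkl","rb"))
x,y,a,z0=.5054-.0002,.0981+.001,.2131,.0119
L=magsegs([.5065,.0937,.2131,.0100,.087],.0205)
for P in parts:
    yy=P[:,1]
    for z in (P[0][2],P[1][2]): L+=loop(tf(rect(-.009,.009,yy.min(),yy.max(),z),x,y,a,z0),(0,255,0))
draw(dd["scene"],L,7,360,230,110,80,"pics/low_o.png")
E
```

```text
(no output)
```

View pics/low_o.png

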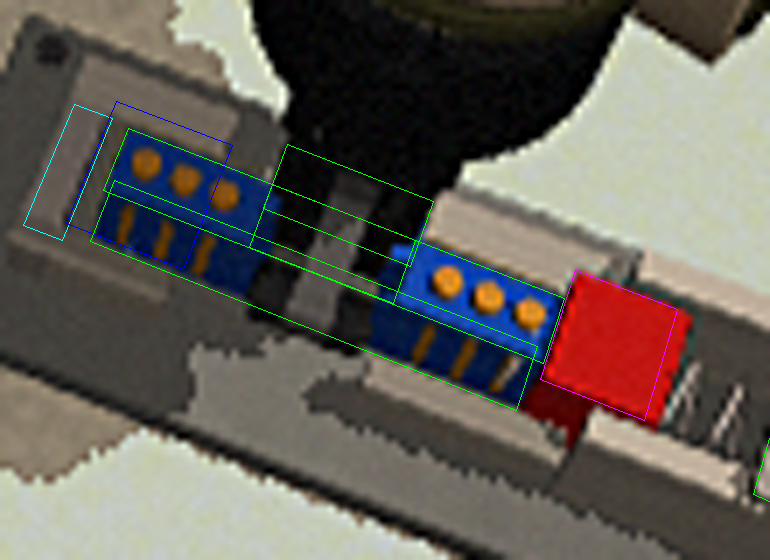

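Contact at the floor, with the strip level (the overlay agrees). I'll unload slightly, then open.

Call:
jog_arm:
  dr:
    - [0,0,0]
    - [0,0,0]
    - [0,0,0]
    - [0,0,0]
    - [0,0,0]
    - [0,0,0]
    - [0,0,0]
    - [0,0,0]
    - [0,0,0]
    - [0,0,0]
  slide:
    - [0,0,-0.001]
    - [0,0,-0.0005]
    - [0,0,0]
    - [0,0,0]
    - [0,0,0]
    - [0,0,0]
    - [0,0,0]
    - [0,0,0]
    - [0,0,0]
    - [0,0,0]
  gripper: [-1,-1,-1,0,0,0,0,0,0,0]

```text
time_s: 11.35
position: [0.5054, 0.0981, 0.0428]
tool_rot: [[0.977, 0.211, -0.0], [0.211, -0.977, 0.0], [-0.0, -0.0, -1.0]]
ft_force: [0.6, 0.5, 0.4]
grip_width: 0.0428
```

```bash
python3 plan.py .5057 .0976 .0415 12.2; python3 look.py rel scene,335,195,200,140,4
```

```text
t 11.35 pos [0.5054 0.0981 0.0428] yaw 12.2 F [0.6 0.5 0.4] w 0.0428 q [ -2.2  32.2  95.4   0.   52.5 -14.4]
slide tool [0.0001 0.0005 0.0013] dr [-0.0001  0.      0.    ]
seat xy of tcp -0.0001 0.0045
```

View pics/rel_scene.png

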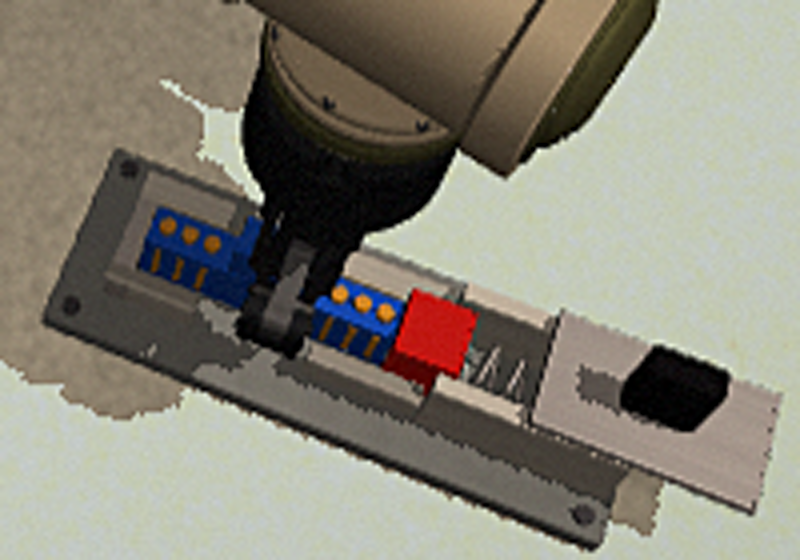

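Call:
jog_arm:
  dr:
    - [0,0,0]
    - [0,0,0]
    - [0,0,0]
    - [0,0,0]
    - [0,0,0]
    - [0,0,0]
    - [0,0,0]
    - [0,0,0]
    - [0,0,0]
    - [0,0,0]
  slide:
    - [0,0,-0.01]
    - [0,0,-0.02]
    - [0,0,-0.03]
    - [0,0,-0.03]
    - [0,-0.02,-0.01]
    - [0,-0.03,0]
    - [0,-0.04,0]
    - [0,-0.035,0]
    - [0,-0.025,0]
    - [0,0,0]
  gripper: [0,0,0,0,0,1,1,1,1,1]
  force: 40

```text
time_s: 12.4
position: [0.4728, 0.2471, 0.1436]
tool_rot: [[0.977, 0.215, 0.001], [0.215, -0.977, 0.001], [0.001, -0.001, -1.0]]
ft_force: [0.3, -0.1, 0.2]
grip_width: 0.0858
```

```bash
python3 plan.py .4733 .2472 .074 12.2; python3 look.py k scene,335,195,200,140,4
```

```text
t 12.4 pos [0.4728 0.2471 0.1436] yaw 12.4 F [ 0.3 -0.1  0.2] w 0.0858 q [14.9 25.6 86.   0.  68.4  2.4]
slide tool [0.0005 0.     0.0696] dr [-0.0005 -0.0007  0.0036]
seat xy of tcp -0.0005 0.157
```

View pics/k_scene.png

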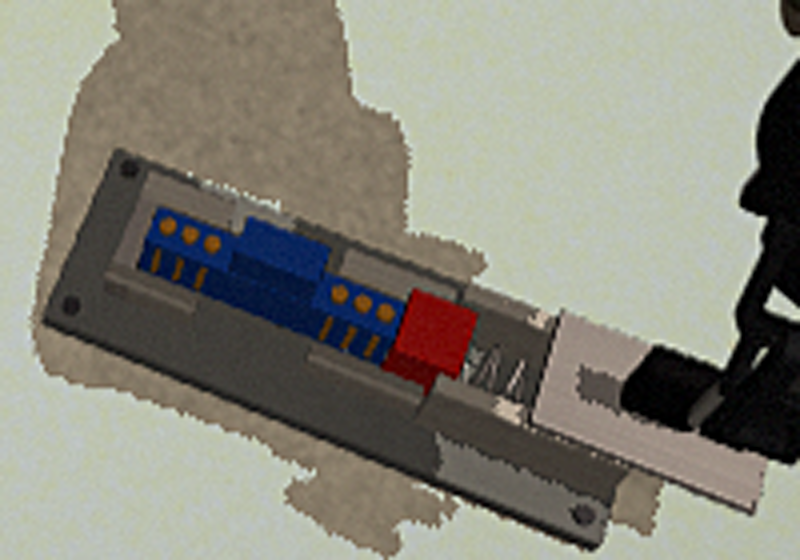

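The strip is seated flat against the stop with the follower behind it. Going down over the knob.

Call:
jog_arm:
  dr:
    - [0,0,0]
    - [0,0,0]
    - [0,0,0]
    - [0,0,0]
    - [0,0,0]
    - [0,0,0]
    - [0,0,0]
    - [0,0,0]
    - [0,0,0]
    - [0,0,0]
  slide:
    - [0,0,0.007]
    - [0,0,0.01]
    - [0,0,0.01]
    - [0,0,0.01]
    - [0,0,0.01]
    - [0,0,0.01]
    - [0,0,0.006]
    - [0,0,0.004]
    - [0,0,0]
    - [0,0,0]
  gripper: [1,1,1,1,1,1,1,1,1,1]

```text
time_s: 13.45
position: [0.4739, 0.2448, 0.0761]
tool_rot: [[0.977, 0.211, 0.001], [0.211, -0.977, 0.0], [0.001, -0.0, -1.0]]
ft_force: [-0.4, 0.1, -0.0]
grip_width: 0.0853
```

```bash
python3 plan.py .4733 .2472 .074 12.2; python3 look.py k2 scene,400,195,180,140,4
```

```text
t 13.45 pos [0.4739 0.2448 0.0761] yaw 12.21 F [-0.4  0.1 -0. ] w 0.0853 q [14.6 30.6 90.6  0.  58.8  2.4]
slide tool [-0.0001 -0.0025  0.0021] dr [-0.     -0.0005  0.0001]
seat xy of tcp 0.0001 0.1546
```

View pics/k2_scene.png

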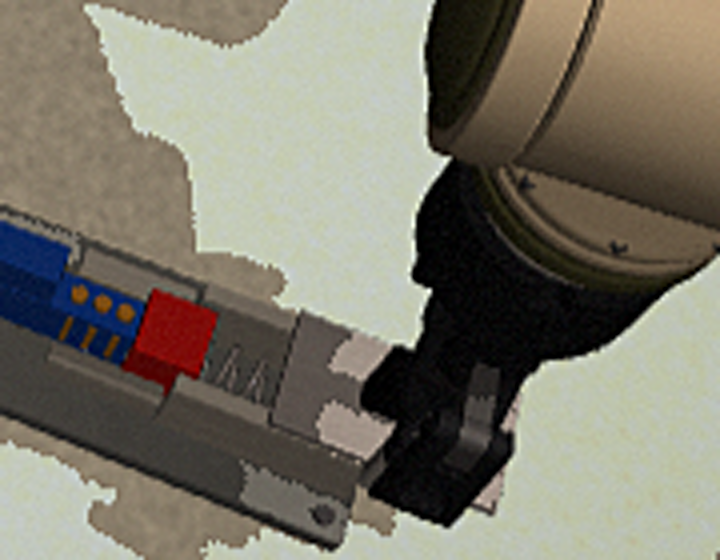

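Fingers straddle the knob. Closing.

Call:
jog_arm:
  dr:
    - [0,0,0]
    - [0,0,0]
    - [0,0,0]
    - [0,0,0]
    - [0,0,0]
    - [0,0,0]
    - [0,0,0]
    - [0,0,0]
    - [0,0,0]
    - [0,0,0]
  slide:
    - [0,0,0]
    - [0,0,0]
    - [0,0,0]
    - [0,0,0]
    - [0,0,0]
    - [0,0,0]
    - [0,0,0]
    - [0,0,0]
    - [0,0,0]
    - [0,0,0]
  gripper: [-1,-1,-1,-1,-1,-1,-1,-1,-1,-1]
  force: 40

```text
time_s: 14.5
position: [0.475, 0.2449, 0.0761]
tool_rot: [[0.978, 0.211, 0.003], [0.211, -0.978, 0.001], [0.003, -0.0, -1.0]]
ft_force: [4.2, 1.0, -1.8]
grip_width: 0.0135
```

Call:
jog_arm:
  dr:
    - [0,0,0]
    - [0,0,0]
    - [0,0,0]
    - [0,0,0]
    - [0,0,0]
    - [0,0,0]
    - [0,0,0]
    - [0,0,0]
    - [0,0,0]
    - [0,0,0]
  slide:
    - [0,0.005,0]
    - [0,0.01,0]
    - [0,0.01,0]
    - [0,0.01,0]
    - [0,0.01,0]
    - [0,0.01,0]
    - [0,0.01,0]
    - [0,0.01,0]
    - [0,0.005,0]
    - [0,0.002,0]
  gripper: [-1,-1,-1,-1,-1,-1,-1,-1,-1,-1]

```text
time_s: 15.5
position: [0.492, 0.1644, 0.0761]
tool_rot: [[0.978, 0.211, 0.002], [0.211, -0.978, 0.001], [0.002, -0.0, -1.0]]
ft_force: [5.1, 2.1, -0.0]
grip_width: 0.0133
```

Call:
jog_arm:
  dr:
    - [0,0,0]
    - [0,0,0]
    - [0,0,0]
    - [0,0,0]
    - [0,0,0]
    - [0,0,0]
    - [0,0,0]
    - [0,0,0]
    - [0,0,0]
    - [0,0,0]
  slide:
    - [0,0.002,0]
    - [0,0.002,0]
    - [0,0.001,0]
    - [0,0.001,0]
    - [0,0,0]
    - [0,0,0]
    - [0,0,0]
    - [0,0,0]
    - [0,0,0]
    - [0,0,0]
  gripper: [-1,-1,-1,-1,-1,-1,-1,-1,-1,-1]

```text
time_s: 16.5
position: [0.493, 0.1593, 0.0761]
tool_rot: [[0.977, 0.211, 0.002], [0.211, -0.977, 0.001], [0.002, -0.0, -1.0]]
ft_force: [6.1, 3.3, -0.3]
grip_width: 0.0134
```

```bash
python3 plan.py .4917 .1621 .076 12.2; python3 look.py cl scene,335,195,200,140,4
```

```text
t 16.5 pos [0.493  0.1593 0.0761] yaw 12.2 F [ 6.1  3.3 -0.3] w 0.0134 q [ 4.8 29.4 93.1  0.1 57.4 -7.4]
slide tool [-0.0007 -0.003   0.0001] dr [-0.0005 -0.0022 -0.0001]
seat xy of tcp 0.0007 0.0669
```

View pics/cl_scene.png

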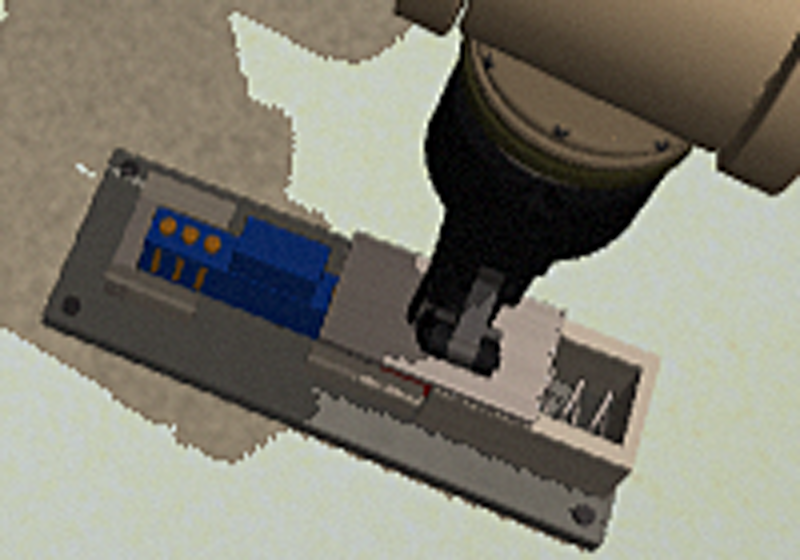

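Call:
jog_arm:
  dr:
    - [0,0,0]
    - [0,0,0]
    - [0,0,0]
    - [0,0,0]
    - [0,0,0]
    - [0,0,0]
    - [0,0,0]
    - [0,0,0]
    - [0,0,0]
    - [0,0,0]
  slide:
    - [0,0.001,0]
    - [0,0.001,0]
    - [0,0.001,0]
    - [0,0.001,0]
    - [0,0,0]
    - [0,0,0]
    - [0,0,0]
    - [0,0,0]
    - [0,0,0]
    - [0,0,0]
  gripper: [-1,-1,-1,-1,-1,-1,-1,-1,-1,-1]

```text
time_s: 17.55
position: [0.4931, 0.1589, 0.0761]
tool_rot: [[0.977, 0.211, 0.001], [0.211, -0.977, 0.007], [0.003, -0.007, -1.0]]
ft_force: [3.3, 27.2, 0.3]
grip_width: 0.0132
```

```bash
python3 plan.py .4917 .1621 .076 12.2; python3 - <<'E'
from ov import *
im=viewer.get_image("scene")
draw(im,magsegs([.5065,.0937,.2131,.0105,0]),4,335,195,200,140,"pics/cl_o.png")
E
```

```text
t 17.55 pos [0.4931 0.1589 0.0761] yaw 12.18 F [ 3.3 27.2  0.3] w 0.0132 q [ 4.6 29.4 93.2  0.5 57.3 -7.9]
slide tool [-0.0007 -0.0034  0.0001] dr [-0.007  -0.0029 -0.0003]
seat xy of tcp 0.0007 0.0666
```

View pics/cl_o.png

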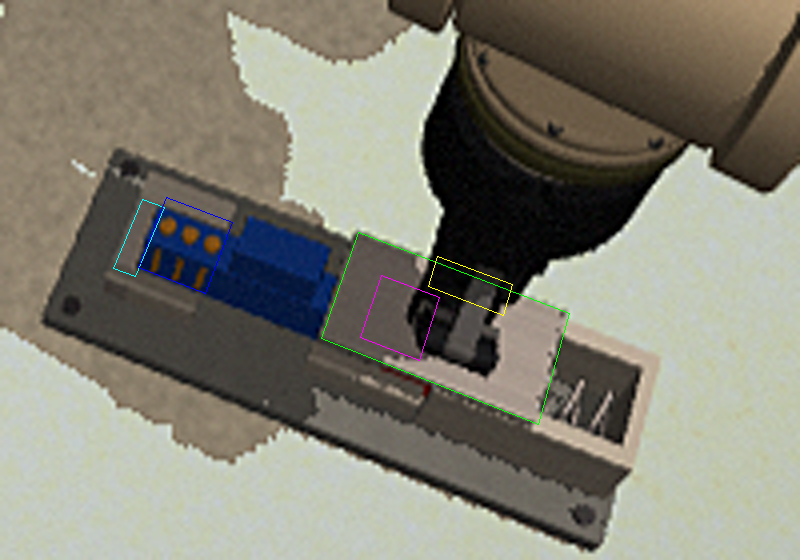

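Stop reached (27 N, no further motion) and the rail overlay matches closed. I'll relax, open and rise.

Call:
jog_arm:
  dr:
    - [0,0,0]
    - [0,0,0]
    - [0,0,0]
    - [0,0,0]
    - [0,0,0]
    - [0,0,0]
    - [0,0,0]
    - [0,0,0]
    - [0,0,0]
    - [0,0,0]
  slide:
    - [0,-0.001,0]
    - [0,-0.001,0]
    - [0,-0.001,0]
    - [0,0,0]
    - [0,0,0]
    - [0,0,0]
    - [0,0,0]
    - [0,0,0]
    - [0,0,0]
    - [0,0,0]
  gripper: [-1,-1,-1,-1,1,1,1,1,1,1]

```text
time_s: 18.6
position: [0.4925, 0.1577, 0.0758]
tool_rot: [[0.977, 0.211, -0.0], [0.211, -0.977, -0.0], [-0.0, 0.0, -1.0]]
ft_force: [-0.2, 0.6, -0.2]
grip_width: 0.0855
```

Call:
jog_arm:
  dr:
    - [0,0,0]
    - [0,0,0]
    - [0,0,0]
    - [0,0,0]
    - [0,0,0]
    - [0,0,0]
    - [0,0,0]
    - [0,0,0]
    - [0,0,0]
    - [0,0,0]
  slide:
    - [0,0,0]
    - [0,0,-0.01]
    - [0,0,-0.015]
    - [0,0,-0.02]
    - [0,0,-0.03]
    - [0,0,-0.03]
    - [0,0,-0.03]
    - [0,0,-0.02]
    - [0,0,0]
    - [0,0,0]
  gripper: [1,1,1,1,1,1,1,1,1,1]

```text
time_s: 19.6
position: [0.4923, 0.1577, 0.231]
tool_rot: [[0.977, 0.211, 0.0], [0.211, -0.977, -0.0], [0.0, 0.0, -1.0]]
ft_force: [0.5, -0.1, -0.7]
grip_width: 0.0852
```

```bash
python3 plan.py .4917 .1621 .076 12.2; python3 - <<'E'
from ov import *
im=viewer.get_image("scene")
L=magsegs([.5065,.0937,.2131,.0105,0],.015)
for P in parts:
    yy=P[:,1];L+=loop(tf(rect(-.009,.009,yy.min(),yy.max(),P[1][2]),.5065,.0937,.2131,.0105),(0,128,255))
draw(im,[],4,335,195,200,140,"pics/end.png");draw(im,L,4,335,195,200,140,"pics/end_o.png")
cv2.imwrite("pics/end_full.png",im["pixels"])
E
```

```text
t 19.6 pos [0.4923 0.1577 0.231 ] yaw 12.2 F [ 0.5 -0.1 -0.7] w 0.0852 q [ 4.6 19.  80.7 -0.  80.3 -7.6]
slide tool [ 0.0003 -0.0044  0.155 ] dr [ 0.0001 -0.0003  0.0001]
seat xy of tcp -0.0004 0.0656
```

View pics/end_o.png

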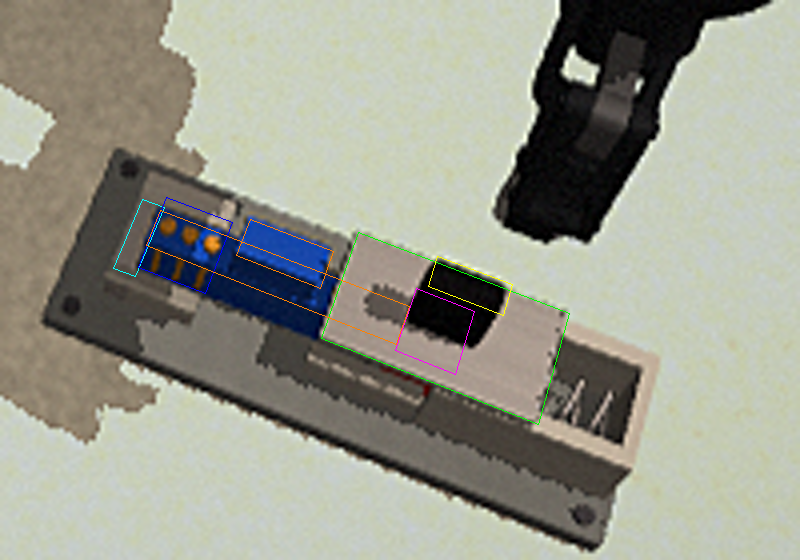

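View pics/end_full.png

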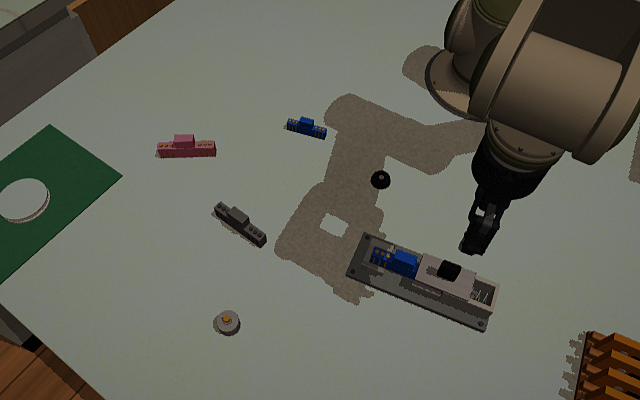

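All matches: the strip is at the seat outline, the rail is closed, the grey strip is untouched and the gripper is clear.

```bash
python3 -c "
from rig import env
print(env.close_job())"
```

```text
the job is handed in; nothing more can be done
None
```

I loaded the larger blue strip into the magazine, closed the rail over its tail, and handed the job in at about 20 s of the 48 s allowed. No verdict was reported.

- **Strip:** I pushed the follower back about 20 mm with the strip's end and lowered the strip to the channel floor. When I let go, the follower pressed it against the nose stop. In the last camera view it lay flat, within about 2 mm of the seat outline.
- **Rail:** I pulled it by the knob until it met its stop, where the force rose to 27 N and it moved no further. It matched the closed outline in the last view.
- **Left alone:** The grey, pink and small blue strips look unmoved. The gripper was well clear at the end.
- **Disagreement:** The strip touched the floor about 2 mm higher than my camera fit predicted, pressing with 27 N. That is within the calibration error and the height tolerance, and I eased off before letting go.

No checks failed.

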